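Pin back a sprung belt tensioner on a laboratory shaker

TASK

The drive belt of this lab shaker is off for renewal: lock its sprung belt tensioner back so that a new belt can be slipped on. Take the locking pin from the tool block, put it down into the eye at the end of the tensioner arm, and with the pin swing the arm back along the graduated scale plate to the third hole, the one at the longest graduation; there feel for the hole and push the pin fully home so that it alone holds the arm. Press gently (about 10 N, never over 40 N), do not let the arm fly back, and leave the other things on the bench where they are.

Things in the scene. Friction and masses are not known exactly. Their poses are not given: they have to be found in the camera images.
- shaker: Lab orbital shaker, platform, cover and belt removed, fixed on the bench, level: ivory tray 320 (x) x 340 (y) mm, aluminium deck 55 mm high. Origin: centre of its underside; z up. On the deck: two pulleys, three corner posts (81 mm high), and the tensioner arm lying over a steel scale plate with four holes.
- drive_pulley (a point): Top centre (92 mm above the bench) of the driven pulley, 104 mm across, at the shaker's (85, 30) mm; a short shaft on it reaches 112 mm. A motor pulley (60 mm across with its motor, top 92 mm) stands at the shaker's (95, -110) mm.
- slot_end (a point): A point on the plate's top (78 mm high), on the eye's circle, fixed to the shaker at 0.38 rad of arm travel. The scale plate is clamped in slots by hand: its third hole stands 0.02 to 0.13 rad (3.5 to 22 mm) beyond this point, so it must be seen or felt for. Steel arc plate 10 mm thick, level; four 9.5 mm through holes 170 mm from the pivot, 0.15 rad (25.5 mm) apart; 13 mm free below.
- pivot (a point): Vertical pivot axis of the tensioner arm, at the arm's top face (90 mm above the bench); at the shaker's (0, -120) mm, axes as the shaker's. The scale plate is centred on it: graduations every 0.0375 rad along its outer edge, longer at zero and at each hole (0.15, 0.30, 0.45, 0.60 rad from zero), the longest at the third hole. Its zero stands near the resting arm.
- eye (a point): Centre of the 9.5 mm through hole in the arm's end, at its top face, 90 mm up, 170 mm from the pivot. Arm: level bar 10 mm thick (2 mm above the plate), 24 mm wide, end 36 x 36 mm with a pointer beyond it; 48 mm idler wheel on it, 78 mm from the pivot, top 111 mm. Axes: y outward along the arm, z up. The plate is solid under the eye at rest.
- tensioner (a joint): Angle of the tensioner arm, rad: 0 at rest on its stop, lying along the shaker's +y from the pivot; grows anticlockwise seen from above (the eye moves to the shaker's -x) to a hard stop at 0.72. A spring pulls it back: about 2 N at the eye at rest, 5.5 N at the third hole, 7.5 N at the stop. So loaded, a held pin leans a little and rubs in the eye by a few N.
- pin: Loose steel locking pin, 90 g, 62 mm long, upright in the tool block. Origin: centre of its tip (lower end); z up. From the tip: point 5 mm across tapering out over 3.5 mm, 8 mm shank to 24 mm, 20 mm collar 24 to 26 mm, dark flat grip 26 to 62 mm, 14 mm thick (its x), 26 mm wide (its y). Fully home, the collar lies on the arm and the tip is 66 mm above the bench; resting on the scale plate, 78 mm.
- pin_tip (a point): Centre of the pin's tip, same as the pin's origin.
- toolblock: Grey plastic block 60 (its x) x 130 (its y) x 38 mm fixed to the bench; origin: centre of its underside. The pin stands in its hole at its y = -40 mm (tip 14 mm above the bench, collar on the block), the hex driver in the one at y = +40 mm.
- driver: Bystander: short hex driver with a round black handle 21 mm across, standing in the tool block, top 80 mm above the bench. Origin: its lower end.
- tipbox: Bystander: box of pipette tips, 85 x 120 x 65 mm, loose. Origin: centre of its underside.
- tuberack: Bystander: low rack of small tubes, 55 x 120 x 44 mm, loose. Origin: centre of its underside.
- bottle: Bystander: brown bottle 68 mm diameter, 130 mm high, loose. Origin: centre of its underside.

How it is judged:
On the way, in this order (a step that is already met when the one before it is completed fails the run):
1. the pin is in the eye of the tensioner arm (horizontal distance between pin_tip and eye below 0.004 m and z of pin_tip in the frame of eye below -0.005 m and value of joint tensioner below 0.35 rad), for 0.1 s.
2. the arm is swung back to the third hole with the pin in its eye (horizontal distance between pin_tip and eye below 0.005 m and value of joint tensioner above 0.375 rad), for 0.1 s.
At the end, for the whole second after the job is handed in: The pin stands upright (within 10 degrees) in the arm's eye and in the third hole of the scale plate, fully home to within 4 mm, released and at rest, and holds the arm there against its spring (tensioner between 0.375 and 0.525 rad) (all of step 2 and value of joint tensioner below 0.525 rad and height (world z) of pin_tip below 0.07 m and angle between pin's own z axis and vertical below 0.17 rad and linear speed of pin below 0.01 m/s and velocity of joint tensioner between -0.05 and 0.05 rad/s); the robot touches nothing.
It fails at once if the pin is pressed against the shaker, its arm or its scale plate with more than 40 N (contact force between pin and shaker above 40 N).
It fails at once if the robot pushes the shaker itself with more than 40 N (contact force between any of the fingers, the arm and shaker above 40 N).
It fails at once if the tensioner arm flies back (velocity of joint tensioner below -4 rad/s).
It fails at once if a bystander is moved more than 30 mm (distance of any of driver, tipbox, tuberack, bottle from where it was at the start of the episode above 0.03 m).
It also fails if it takes over 72 s, if anything falls off the work surface, if the arm or the gripper's body presses on something with over 40 N, if the wrist force passes 120 N, or if a joint passes its speed limit or range.

ROBOT

A 6-joint arm with a two-finger parallel gripper is mounted at the origin on the work surface. World frame = base frame: x ahead of the robot, y to its left, z up, the work surface at z = 0. Lengths are in m, angles in rad, forces in N, time in s.
With the tool pointing down it reaches from about 0.325 to 0.925 m from the base axis. Payload 3.1 kg.
Tool frame: the origin (TCP) lies at the very end of the fingers, on their centre line; the grasp point (between the pads) lies 19 mm behind it (hold_point_z is the distance from the TCP to the grasp point, in m); z points along the fingers, y is the line along which they close (so a half turn about z gives the same grasp; the last joint's range is limited). The gripper opens to 85 mm and grips with 20 to 120 N. Pads are 22 mm wide; open, the fingers measure 114 mm over their backs; the gripper's body (76 mm by 85 mm) begins 54 mm behind the grasp point. The pads swing forward as they close: fully open they stand 13 mm farther back than shut.
Start: joints at [-1.443, 0.217, 1.613, -0, 1.311, -0.112], TCP at [0.148, -0.607, 0.194] pointing down, gripper open.
Joint ranges: [-2.75, 2.75], [-0.78, 2.1], [0.31, 2.55], [-1.13, 4.27], [0.13, 2.63], [-2.58, 2.58]. Speed limits (rad/s): [2.79, 2.79, 3.14, 3.14, 3.14, 3.14].

INTERFACE

Orientations are given as a rotation vector (axis times angle).
In Python, from workcell import * gives the robot as it stands. The module is installed in compiled form; this text tells all that it offers.
- The arm moves only by the shell command python3 -m crank 'ROWS' [OPENING] [FORCE]. ROWS is a JSON object of lists of equal length, an entry for each row: "travel": the shift along the tool's x, y, z in mm, a list of three; "spin": the turn about the tool's z in degrees. In form: {"travel": [[x, y, z], ...], "spin": [spin, ...]}. A call has 1 to 20 rows; each row is the pose to reach, as a shift and turn from the pose commanded when the call began, along the tool's axes at that moment; what a row does not reach only later rows make up. A row lasts 1/12 s, in which the tool goes at most 41.7 mm and 7.16 degrees, less where a joint would pass 70% of its speed; a pose out of reach is approached as far as the arm can. A call with a gripper value outside its range is refused whole. OPENING is the finger opening in mm, from 0 to 85.4, set as the call begins (- or left out, the last holds). The fingers move at their own pace and stop on an object; FORCE is the grip in N (left out, the last holds). Time passes only in rows, so rows that repeat a pose let the fingers close. It gives the time, the measured TCP pose, the force, the opening and the grip force at its end, in the units of the state.
- observe(): the state, without advancing time (a new reading comes with each control period).
- snapshot(name): name is "side" or "top"; returns a dict with "frame" (400x640x3 uint8, red, green, blue), "fx", "fy", "cx", "cy" (pixels), "R" (3x3) and "t" (3): a world point X has camera coordinates R X + t. Camera axes: x right, y down, z forward; pixel columns grow to the right and rows downward; lengths in m; the calibration is good to about 2 mm. A picture is of the moment at which its call begins. There is no depth.
- sign_off(): hands the job in; it is judged then, once.
The state is a dict: "t": time; "qpos": joint angles; "joint_velocities": joint speeds; "effort": joint torques, N m; "position": TCP position; "eef_rot": TCP orientation; "force": force on the tool from outside, world axes, zero at the start; "wrist_torque": the same for the moment, N m; "opening": finger opening in m; "gripper_force": force on a finger pad.
Only numpy, scipy, OpenCV 4.12 (cv2) and the standard library are available. Lean on these libraries where they do the work, as an engineer would, in place of code of your own. Each camera call takes 0.05 s, during which the arm holds its last target. There are 200 camera calls.

## Working session

There is one attempt and no reset: what is moved stays moved. The work goes in short steps, Python scripts to look and compute and a shell command to move; the robot and the scene stay as the last step left them, time stands still between calls to the robot, and variables do not carry over. Pictures are saved under pics/ and viewed, at most 10 in all, crops included, and the job is handed in when it is done.

```bash
mkdir -p pics
python3 - <<'E'
from workcell import *
import cv2,numpy as np
o=observe();print({k:np.round(v,4) for k,v in o.items()})
for n in("top","side"):
    s=snapshot(n);cv2.imwrite(f"pics/{n}0.png",s["frame"][:,:,::-1])
    print(n,s["fx"],s["fy"],s["cx"],s["cy"],np.round(s["R"],4).tolist(),np.round(s["t"],4).tolist())
E
```

```text
{'t': np.float64(0.0), 'qpos': array([-1.4432,  0.2178,  1.6149,  0.    ,  1.3113, -0.1122]), 'joint_velocities': array([ 0.002 , -0.0012, -0.0002,  0.0006,  0.001 , -0.0014]), 'effort': array([ 5.00000e-04, -3.96848e+01, -3.03854e+01, -2.00000e-04,
        9.70000e-03, -0.00000e+00]), 'position': array([ 0.1484, -0.6062,  0.1928]), 'eef_rot': array([-3.1166, -0.3755, -0.    ]), 'force': array([-0.4675, -0.0904, -0.3485]), 'wrist_torque': array([0.0173, 0.0147, 0.0218]), 'gripper_force': np.float64(0.0), 'opening': np.float64(0.0858)}
top 394.3086005096335 394.3086005096335 325.0077460857278 201.1669683152388 [[-0.0037, -0.9998, -0.0198], [-0.9978, 0.005, -0.0661], [0.0661, 0.0195, -0.9976]] [0.0182, 0.5669, 1.1695]
side 484.8296120083485 484.8296120083485 313.38523480988215 197.9796956167929 [[-0.8151, -0.5789, 0.0211], [-0.3468, 0.4585, -0.8182], [0.464, -0.6742, -0.5745]] [0.4553, 0.2738, 0.9856]
```

View pics/top0.png

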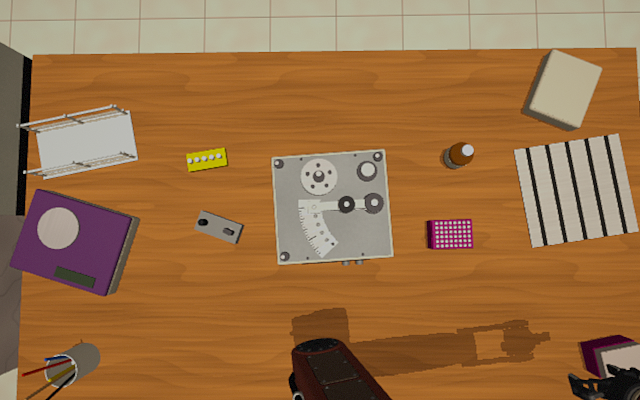

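View pics/side0.png

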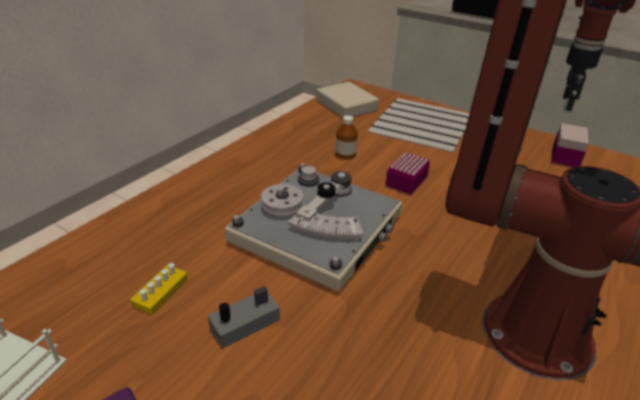

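Top view: the shaker spans pixels (272–393, 150–265), with its pivot near (374,203), the eye near (310,206) and the arc plate below-left. The tool block is at (219,227), with the driver at about (203,222) and the pin at about (229,232). I'll enlarge these.

Run:
```python
import cv2
im=cv2.imread("pics/top0.png")
a=cv2.resize(im[185:265,268:398],None,fx=6,fy=6,interpolation=cv2.INTER_CUBIC);cv2.imwrite("pics/c1.png",a)
b=cv2.resize(im[200:250,185:250],None,fx=8,fy=8,interpolation=cv2.INTER_CUBIC)
im=cv2.imread("pics/side0.png")
c=cv2.resize(im[275:350,200:290],None,fx=4.4,fy=4.4,interpolation=cv2.INTER_CUBIC)
d=cv2.resize(im[160:260,255:375],None,fx=4.4,fy=4.4,interpolation=cv2.INTER_CUBIC)
cv2.imwrite("pics/c2.png",b);
cv2.imwrite("pics/c3.png",d)
```

```text
(no output)
```

View pics/c1.png

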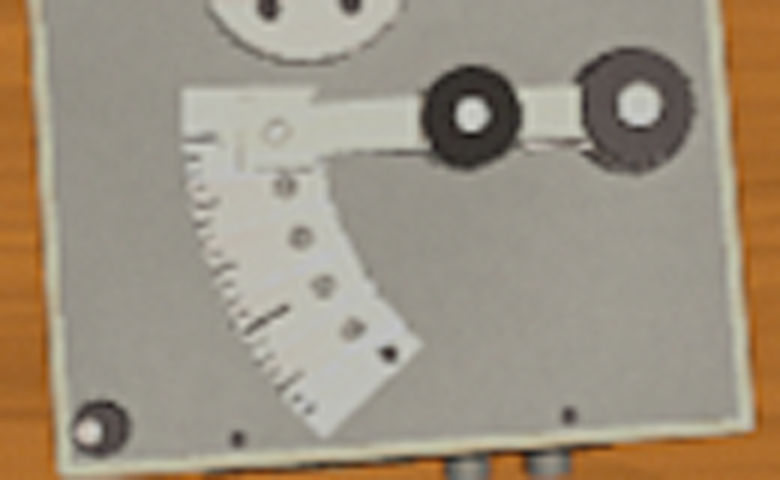

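View pics/c2.png

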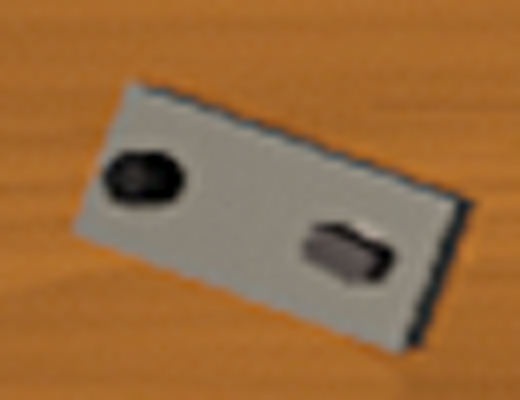

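Crop 1 (6x, origin 268,185): the eye is at (279,131), the pivot cap at (640,105) and the holes at (286,185), (302,237), (324,287), (354,328). The longest graduation, around (268,321), lines up with the third hole at (324,287). Crop 2 (8x, origin 185,200): the pin grip's top is centred near (338,256), the driver is at about (145,180), and the block corners are at (135,80), (460,200), (405,350) and (75,232).

```bash
cat > h.py <<'E'
from workcell import *
import numpy as np,cv2
from scipy.optimize import least_squares
def ray(s,u,v,z):
    d=s["R"].T@np.array([(u-s["cx"])/s["fx"],(v-s["cy"])/s["fy"],1]);c=-s["R"].T@s["t"]
    return c+d*(z-c[2])/d[2]
def proj(s,X):
    c=s["R"]@np.asarray(X)+s["t"];return np.array([s["fx"]*c[0]/c[2]+s["cx"],s["fy"]*c[1]/c[2]+s["cy"]])
def crop(p,k,o): return (p[0]+.5)/k-.5+o[0],(p[1]+.5)/k-.5+o[1]
def yawx():
    from scipy.spatial.transform import Rotation as R
    M=R.from_rotvec(observe()["eef_rot"]).as_matrix();return M
def goto(tcp,yaw_y):
    "travel mm in the present tool axes to tcp, and spin (deg) to bring tool y to world angle yaw_y (mod 180)"
    M=yawx();d=M.T@(np.asarray(tcp)-observe()["position"])*1e3
    a=np.degrees(np.arctan2(M[1,1],M[0,1]));s=(a-yaw_y+90)%180-90
    print("travel",d.round(1),"spin",round(s,1),"tilt z",M[:,2].round(4))
E
python3 - <<'E'
from h import *
s=snapshot("top")
o=(268,185)
eye=ray(s,*crop((279,131),6,o),.09);print("eye",eye)
hs=[ray(s,*crop(p,6,o),.078) for p in[(286,185),(302,237),(324,287),(354,328)]];print(np.array(hs).round(4))
# pivot from circle fit through holes+eye guess and the cap
for z in(.09,.1,.112):print("piv",z,ray(s,*crop((640,105),6,o),z))
piv=least_squares(lambda p:[np.hypot(*(h[:2]-p))-.17 for h in hs+[eye]]+[0.3*(p[0]-ray(s,*crop((640,105),6,o),.095)[0])],eye[:2]+[0,-.17]).x
print("pivfit",piv,[round(float(np.hypot(*(h[:2]-piv))),4) for h in hs+[eye]])
a=[np.arctan2(*(h[:2]-piv)[::-1]) for h in[eye]+hs];print("angles",np.round(np.array(a)-a[0],3),"yaw",a[0]-np.pi/2)
o=(185,200)
B=np.array([ray(s,*crop(p,8,o),.038) for p in[(135,80),(460,200),(405,350),(75,232)]]);print(B.round(4))
c=B.mean(0);y=B[0]-B[1]+B[3]-B[2];y/=np.linalg.norm(y);print("block",c,"psi",np.degrees(np.arctan2(-y[0],y[1])),"pin",c-.04*y)
print("pin top",ray(s,*crop((338,256),8,o),.076),"driver",ray(s,*crop((145,180),8,o),.08),c+.04*y)
E
```

```text
eye [0.54751334 0.04537484 0.09      ]
[[0.5224 0.0427 0.078 ]
 [0.4976 0.0351 0.078 ]
 [0.4739 0.0247 0.078 ]
 [0.4544 0.0105 0.078 ]]
piv 0.09 [ 0.55896704 -0.12478919  0.09      ]
piv 0.1 [ 0.55833355 -0.12373602  0.1       ]
piv 0.112 [ 0.55757337 -0.12247223  0.112     ]
pivfit [ 0.55784475 -0.12386151] [0.1703, 0.17, 0.1706, 0.1696, 0.1696]
angles [0.    0.149 0.301 0.454 0.595] yaw 0.06097155790310449
[[0.5425 0.3838 0.038 ]
 [0.4974 0.2617 0.038 ]
 [0.4421 0.2816 0.038 ]
 [0.4861 0.4052 0.038 ]]
block [0.4920156  0.33306402 0.038     ] psi -19.925811361631997 pin [0.47838348 0.29545863 0.038     ]
pin top [0.47722444 0.2966765  0.076     ] driver [0.50465738 0.36544889 0.08      ] [0.50564773 0.37066941 0.038     ]
```

View pics/c3.png

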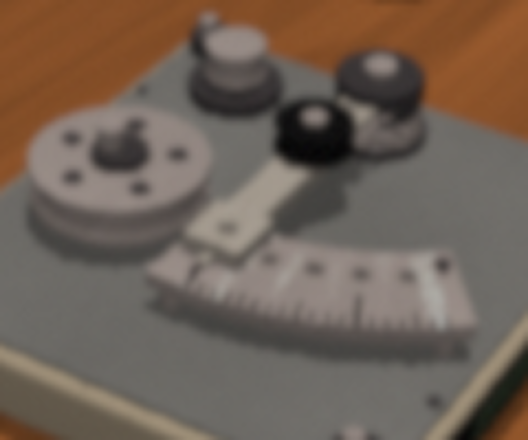

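The side view confirms it: the eye is at (227,228) and hole 3, with the longest mark, at (361,273), in 4.4x crop pixels. I'll cross-check the side calibration and work out the approach.

Run:
```python
from h import *
s=snapshot("side");o=(255,160)
print("eye",ray(s,*crop((227,228),4.4,o),.09),"h3",ray(s,*crop((361,273),4.4,o),.078))
goto([.478,.296,.15],-20)
goto([.42,-.1,.2],-20)
```

```text
eye [0.54793382 0.04780706 0.09      ] h3 [0.4760258  0.02406659 0.078     ]
travel [ 534.5 -798.3   44.6] spin -56.3 tilt z [-2.0e-04  1.6e-03 -1.0e+00]
travel [ 384.2 -427.5   -6. ] spin -56.3 tilt z [-2.0e-04  1.6e-03 -1.0e+00]
```

```bash
python3 -m crank '{"travel": [[384,-428,-6],[384,-428,-6],[384,-428,-6],[384,-428,-6],[384,-428,-6],[384,-428,-6],[384,-428,-6],[384,-428,-6],[384,-428,-6],[384,-428,-6],[384,-428,-6],[384,-428,-6],[384,-428,-6],[384,-428,-6],[384,-428,-6],[384,-428,-6],[384,-428,-6]], "spin": [-56,-56,-56,-56,-56,-56,-56,-56,-56,-56,-56,-56,-56,-56,-56,-56,-56]}' 55
python3 - <<'E'
from h import *
goto([.478,.296,.12],-20)
E
```

```text
t: 1.62
position: [0.4195, -0.1004, 0.1999]
eef_rot: [2.577, 1.797, -0.001]
force: [0.5, -0.2, 0.2]
opening: 0.0549
gripper_force: 0.0
travel [392.2 -82.   79.6] spin -0.2 tilt z [-7.e-04 -5.e-04 -1.e+00]
```

```bash
python3 -m crank '{"travel": [[392,-82,0],[392,-82,0],[392,-82,0],[392,-82,0],[392,-82,0],[392,-82,0],[392,-82,0],[392,-82,0],[392,-82,0],[392,-82,0],[392,-82,80],[392,-82,80],[392,-82,80],[392,-82,80],[392,-82,80]], "spin": [0,0,0,0,0,0,0,0,0,0,0,0,0,0,0]}'
python3 - <<'E'
from h import *
goto([.478,.296,.045],-20)
a=snapshot("top")["frame"][185:265,175:275];b=snapshot("side")["frame"][235:350,170:300]
a=cv2.resize(a,(390,312),interpolation=cv2.INTER_CUBIC);b=cv2.resize(b,(352,312),interpolation=cv2.INTER_CUBIC)
cv2.imwrite("pics/a1.png",np.hstack([a,b])[:,:,::-1])
E
```

```text
t: 2.87
position: [0.4801, 0.2949, 0.1215]
eef_rot: [2.579, 1.793, 0.002]
force: [-0.8, -0.9, 0.2]
opening: 0.0552
gripper_force: 0.0
travel [ 0.2 -2.4 76.5] spin -0.4 tilt z [ 1.4e-03  4.0e-04 -1.0e+00]
```

View pics/a1.png

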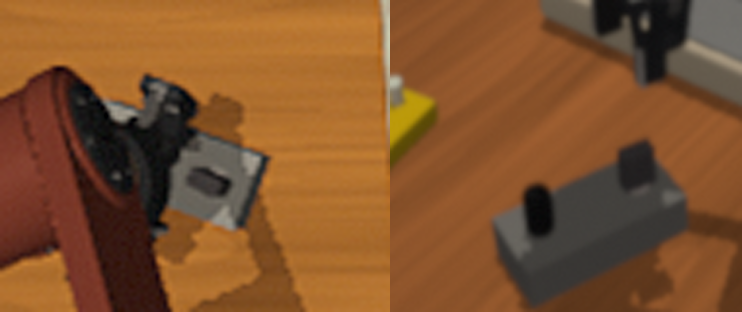

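The top panel shows the gripper beside and above the pin's block, with the pin grip at (210,180). The side panel shows the open fingers above the pin grip at (637,165). I'll project the TCP to confirm before descending.

Run:
```python
from h import *
M=yawx();p=observe()["position"]
t=snapshot("top");s=snapshot("side")
for n,X in[("tcp",p),("f+",p+M[:,1]*.0275-.008*M[:,2]),("f-",p-M[:,1]*.0275-.008*M[:,2]),("pintop",[.478,.296,.076]),("pintop0",[.477,.2965,.076])]:
    a=proj(t,X);b=proj(s,X)
    print(n,((a-[175,185])*3.9).round(),((b-[170,235])*2.71+[390,0]).round())
```

```text
tcp [185. 176.] [630.  98.]
f+ [196. 140.] [612.  68.]
f- [168. 214.] [649. 113.]
pintop [203. 181.] [637. 147.]
pintop0 [202. 182.] [637. 148.]
```

```bash
python3 -m crank '{"travel": [[0,-2,20],[0,-2,40],[0,-2,60],[0,-2,70],[0,-2,76],[0,-2,76],[0,-2,76]], "spin": [0,0,0,0,0,0,0]}'
python3 -m crank '{"travel": [[0,0,0],[0,0,0],[0,0,0],[0,0,0],[0,0,0],[0,0,0],[0,0,0],[0,0,0],[0,0,0]], "spin": [0,0,0,0,0,0,0,0,0]}' 5 60
```

```text
t: 3.65
position: [0.4776, 0.297, 0.0451]
eef_rot: [2.577, 1.796, 0.002]
force: [0.3, -0.2, -0.4]
opening: 0.0549
gripper_force: 0.0
t: 4.4
position: [0.4767, 0.2966, 0.044]
eef_rot: [-2.578, -1.796, 0.0]
force: [1.0, 0.4, -0.1]
opening: 0.0051
gripper_force: 0.0
```

Closed to 5 mm with no grip force, so it missed. I'll look before doing anything else.

Run:
```python
from h import *
a=snapshot("top")["frame"][185:265,175:275];b=snapshot("side")["frame"][235:350,170:300]
a=cv2.resize(a,(390,312),interpolation=cv2.INTER_CUBIC);b=cv2.resize(b,(352,312),interpolation=cv2.INTER_CUBIC)
cv2.imwrite("pics/a2.png",np.hstack([a,b])[:,:,::-1])
o=observe();print(o["opening"],o["gripper_force"],o["position"])
```

```text
0.0054135699587385885 0.0 [0.47671606 0.29665785 0.04403093]
```

View pics/a2.png

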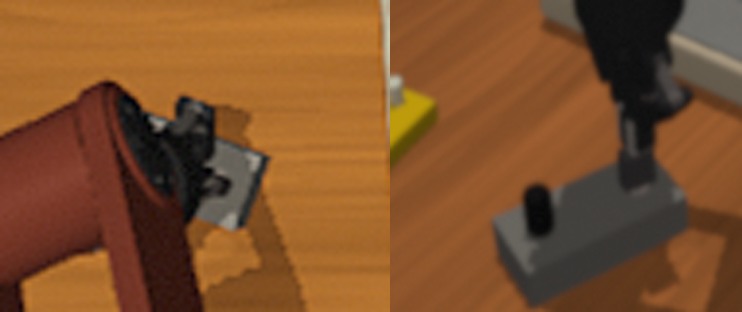

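The picture suggests that the fingertips end near the top of the pin grip, at side-crop (637,155), instead of straddling it. I'll check numerically against the first side image.

Run:
```python
from h import *
im=cv2.imread("pics/side0.png")[:,:,::-1].astype(int);s=snapshot("side");b=s["frame"].astype(int)
print("now tcp px",proj(s,observe()["position"]),"pin z .040,.076",proj(s,[.4775,.296,.04]),proj(s,[.4775,.296,.076]))
print("before (grey)");print("     ",list(range(248,278,2)))
g0=im.mean(2).astype(int);g1=b.mean(2).astype(int)
for r in range(276,312):print(r,g0[r,250:276:2],g1[r,250:276:2])
```

```text
now tcp px [261.95172258 300.96188209] pin z .040,.076 [261.95230939 301.98353655] [261.23019867 289.39886911]
before (grey)
      [248, 250, 252, 254, 256, 258, 260, 262, 264, 266, 268, 270, 272, 274, 276]
276 [87 85 84 84 85 86 87 85 85 86 88 87 86] [91 87 65 22 18 18 15 16 17 15 16 19 28]
277 [86 86 84 84 86 86 86 85 86 87 87 86 86] [91 87 65 21 20 16 16 16 14 16 17 22 40]
278 [86 84 84 86 86 86 86 85 86 89 87 87 87] [91 88 66 28 28 20 16 15 16 17 21 37 60]
279 [85 84 85 87 87 86 85 85 87 87 86 86 88] [89 89 67 35 45 25 17 16 17 26 43 60 78]
280 [84 85 86 87 86 85 85 86 87 87 87 88 90] [89 88 67 42 60 34 18 15 19 43 66 80 91]
281 [84 85 86 87 86 85 85 86 87 87 86 89 88] [88 89 68 44 68 41 17 14 21 57 83 91 94]
282 [85 87 87 86 85 85 86 87 87 87 87 89 90] [89 90 69 42 69 43 17 16 23 66 89 94 94]
283 [86 87 87 86 85 85 86 85 87 87 88 90 88] [91 91 71 43 69 45 17 17 24 68 92 94 93]
284 [87 87 86 85 85 85 84 83 86 88 89 88 89] [92 91 72 41 68 46 19 17 24 66 92 95 95]
285 [87 87 85 85 85 83 81 79 85 88 90 89 90] [93 91 73 43 67 47 19 17 23 67 93 93 95]
286 [87 86 85 85 84 79 73 70 82 8
[... 1502 characters left out ...]
62 64 65 71]
304 [94 93 70 42 40 57 71 82 82 94 95 96 95] [64 64 60 44 41 54 69 77 65 64 64 65 78]
305 [95 93 73 51 51 79 88 87 91 94 95 95 96] [64 64 63 53 53 70 79 77 66 64 65 66 82]
306 [95 94 80 61 66 91 94 90 94 95 95 95 95] [64 64 64 60 62 74 76 71 65 64 64 65 80]
307 [95 94 88 72 78 92 95 93 95 95 96 95 94] [64 64 64 63 64 69 69 66 65 65 64 64 78]
308 [96 95 93 84 88 94 95 95 95 95 95 94 90] [65 64 64 64 65 66 65 64 65 64 64 64 75]
309 [95 95 94 93 94 95 95 95 95 95 94 90 82] [64 63 64 65 64 64 65 64 64 65 64 64 68]
310 [95 95 95 95 95 95 95 95 95 94 89 79 68] [65 64 65 64 64 64 64 64 64 63 63 60 60]
311 [96 95 95 95 95 95 95 95 94 89 78 66 55] [64 65 65 64 65 65 64 64 64 64 59 57 56]
```

Pin pixels below row 293 haven't changed, and the fingers end at about row 291, which is the top of the pin. So the fingertips are about 30 mm higher than the reported TCP suggests. I'll test that by opening, going down 12 mm while watching the force, and closing.

```bash
python3 -m crank '{"travel": [[0,0,0],[0,0,0],[0,0,0],[0,0,0],[0,0,4],[0,0,8],[0,0,12],[0,0,12]], "spin": [0,0,0,0,0,0,0,0]}' 50 60
python3 -m crank '{"travel": [[0,0,0],[0,0,0],[0,0,0],[0,0,0],[0,0,0],[0,0,0],[0,0,0],[0,0,0],[0,0,0]], "spin": [0,0,0,0,0,0,0,0,0]}' 5 40
```

```text
t: 5.22
position: [0.4757, 0.2962, 0.0307]
eef_rot: [-2.577, -1.796, 0.004]
force: [-0.4, 0.2, 0.1]
opening: 0.0501
gripper_force: 0.0
t: 5.97
position: [0.477, 0.2968, 0.0323]
eef_rot: [2.577, 1.796, 0.001]
force: [-0.7, -0.8, 0.2]
opening: 0.0126
gripper_force: 41.8
```

Gripped at about 13 mm, so the fingertips sit 32–44 mm above the reported TCP. Next I'll open slightly and lower to feel for the collar, which gives the exact offset and a deeper grip.

```bash
python3 -m crank '{"travel": [[0,0,0],[0,0,0],[0,0,5],[0,0,10],[0,0,14],[0,0,18],[0,0,18]], "spin": [0,0,0,0,0,0,0]}' 24 40
python3 -m crank '{"travel": [[0,0,2],[0,0,4],[0,0,4]], "spin": [0,0,0]}'
python3 -m crank '{"travel": [[0,0,2],[0,0,3],[0,0,3]], "spin": [0,0,0]}'
```

```text
t: 6.55
position: [0.4756, 0.2961, 0.0126]
eef_rot: [-2.577, -1.796, 0.004]
force: [0.5, 0.4, 1.1]
opening: 0.0241
gripper_force: 0.0
t: 6.8
position: [0.4766, 0.2966, 0.0097]
eef_rot: [-2.577, -1.796, 0.001]
force: [-0.3, 0.1, -1.3]
opening: 0.0237
gripper_force: 0.0
t: 7.05
position: [0.4766, 0.2966, 0.0069]
eef_rot: [-2.578, -1.796, 0.0]
force: [0.3, 0.6, 0.3]
opening: 0.0238
gripper_force: 0.0
```

Run:
```python
from h import *
im=snapshot("side");b=im["frame"].mean(2).astype(int)
print(observe()["position"],observe()["force"])
for r in range(284,306):print(r,b[r,248:280:2])
```

```text
[0.47668763 0.2966591  0.0070389 ] [ 0.53570879 -0.18196695  0.23498967]
284 [89 83 67 45 19 17 18 18 21 27 39 43 43 68 77 64]
285 [90 89 77 47 18 16 17 19 23 40 43 41 38 59 70 59]
286 [91 91 76 38 15 16 19 18 29 52 38 32 36 46 60 51]
287 [92 90 74 30 15 19 19 19 30 51 31 26 31 37 48 41]
288 [91 89 73 31 20 26 19 19 27 37 24 23 24 30 40 33]
289 [90 88 74 34 28 29 19 17 20 23 19 19 21 25 33 28]
290 [90 87 76 40 35 32 19 17 19 16 16 16 17 23 28 27]
291 [88 88 78 44 37 34 21 17 17 16 15 16 15 20 24 33]
292 [88 89 79 44 38 35 20 18 18 17 15 15 15 19 21 43]
293 [88 88 80 45 37 35 22 17 16 17 14 14 16 16 21 57]
294 [88 86 77 45 34 34 27 19 16 16 15 15 17 21 35 71]
295 [85 80 72 46 32 33 36 25 17 16 15 15 20 36 57 83]
296 [80 73 67 46 32 32 45 39 20 16 15 17 33 56 78 91]
297 [72 66 64 46 30 34 53 53 24 15 15 22 51 77 89 94]
298 [66 64 63 46 30 34 54 61 27 14 15 28 61 87 94 94]
299 [63 64 63 47 30 32 53 65 29 17 14 32 65 88 94 95]
300 [64 64 63 46 32 33 53 65 29 18 17 33 63 84 94 94]
301 [64 64 63 47 30 33 53 65 30 16 17 31 60 77 93 93]
302 [64 64 63 49 33 33 53 67 32 17 18 30 59 73 91 92]
303 [64 64 63 54 37 35 52 68 35 18 21 32 59 71 90 91]
304 [64 63 65 59 45 36 54 68 35 19 25 39 60 70 86 92]
305 [64 64 64 62 53 44 59 69 38 25 36 49 62 66 83 95]
```

```bash
python3 -m crank '{"travel": [[0,0,1],[0,0,2],[0,0,2]], "spin": [0,0,0]}'
python3 - <<'E'
from h import *
s=snapshot("side")
for z in(.038,.042,.046,.05):print(z,[proj(s,[.4775-.94*d,.296+.34*d,z]).round(1) for d in(.012,.02)])
E
```

```text
t: 7.35
position: [0.4766, 0.2966, 0.0049]
eef_rot: [-2.577, -1.796, 0.0]
force: [-0.2, 0.4, 0.5]
opening: 0.0237
gripper_force: 0.0
0.038 [array([265. , 306.4]), array([267. , 308.9])]
0.042 [array([264.9, 305. ]), array([266.9, 307.5])]
0.046 [array([264.8, 303.6]), array([266.8, 306.2])]
0.05 [array([264.7, 302.3]), array([266.8, 304.8])]
```

```bash
python3 -m crank '{"travel": [[0,0,1],[0,0,2],[0,0,2]], "spin": [0,0,0]}'; python3 -m crank '{"travel": [[0,0,1],[0,0,1]], "spin": [0,0]}';  python3 -m crank '{"travel": [[0,0,1],[0,0,1]], "spin": [0,0]}'
```

```text
t: 7.65
position: [0.4766, 0.2966, 0.0029]
eef_rot: [-2.577, -1.796, 0.001]
force: [0.6, -0.3, 0.1]
opening: 0.0242
gripper_force: 0.0
t: 7.82
position: [0.4766, 0.2966, 0.0019]
eef_rot: [-2.577, -1.796, 0.0]
force: [0.2, -0.1, 0.2]
opening: 0.0241
gripper_force: 0.0
t: 7.98
position: [0.4767, 0.2966, 0.0009]
eef_rot: [-2.578, -1.796, 0.0]
force: [0.9, -0.9, 0.1]
opening: 0.0241
gripper_force: 0.0
```

No contact yet, but the tips must be just above the block (offset at least 37 mm). I'll back up 2 mm, grip, and lift.

```bash
python3 -m crank '{"travel": [[0,0,-2],[0,0,-2],[0,0,-2],[0,0,-2],[0,0,-2],[0,0,-2],[0,0,-2]], "spin": [0,0,0,0,0,0,0]}' 5 80
python3 - <<'E'
from h import *
o=observe();print(o["position"],o["force"],o["wrist_torque"])
E
```

```text
t: 8.57
position: [0.4778, 0.2965, 0.0036]
eef_rot: [2.576, 1.796, 0.002]
force: [4.2, -3.1, 1.4]
opening: 0.0133
gripper_force: 88.2
[0.47779966 0.29651718 0.00361586] [ 4.23263704 -3.07765271  1.43153015] [-0.55173166 -0.70938628 -0.03130889]
```

```bash
python3 -m crank '{"travel": [[0,0,-10],[0,0,-25],[0,0,-50],[0,0,-80],[0,0,-112],[0,0,-112],[0,0,-112]], "spin": [0,0,0,0,0,0,0]}'
python3 - <<'E'
from h import *
o=observe();print(o["position"],o["force"],o["opening"])
goto([.548,.0465,.115],-20)
s=snapshot("side");print("tip px now",proj(s,o["position"]+[0,0,.0104]))
b=cv2.resize(s["frame"][225:305,220:300],None,fx=6,fy=6,interpolation=cv2.INTER_CUBIC)
cv2.imwrite("pics/a3.png",b[:,:,::-1])
E
```

```text
t: 9.15
position: [0.477, 0.298, 0.1169]
eef_rot: [-2.576, -1.795, -0.005]
force: [-0.9, 0.4, -1.0]
opening: 0.0131
gripper_force: 89.3
[0.47700941 0.29803802 0.11691366] [-0.91753436  0.39818993 -0.98642244] 0.013084858668969551
travel [-211.4  153.7    1.3] spin -0.3 tilt z [ 0.0017  0.0028 -1.    ]
tip px now [259.648841  271.1966127]
```

```bash
python3 -m crank '{"travel": [[-211,154,1],[-211,154,1],[-211,154,1],[-211,154,1],[-211,154,1],[-211,154,1],[-211,154,1],[-211,154,1],[-211,154,1],[-211,154,1],[-211,154,1]], "spin": [0,0,0,0,0,0,0,0,0,0,0]}'
python3 - <<'E'
from h import *
o=observe();p=o["position"];print(p,o["force"],o["opening"])
s=snapshot("side");t=snapshot("top")
tip=p+[0,0,.0104]
print("tip px side",proj(s,tip),"eye side",proj(s,[.5475,.0465,.09]),"tip top",proj(t,tip),"eye top",proj(t,[.5475,.0455,.09]))
b=cv2.resize(s["frame"][160:240,270:350],(400,400),interpolation=cv2.INTER_CUBIC)
a=cv2.resize(t["frame"][165:245,270:350],(400,400),interpolation=cv2.INTER_CUBIC)
cv2.imwrite("pics/a4.png",np.hstack([a,b])[:,:,::-1])
E
```

```text
t: 10.12
position: [0.5468, 0.0471, 0.113]
eef_rot: [-2.574, -1.797, 0.002]
force: [-1.0, 0.7, -0.5]
opening: 0.013
gripper_force: 89.2
[0.54679783 0.04712242 0.11297853] [-0.96913385  0.74920536 -0.53085462] 0.01299952299724948
tip px side [306.94696227 200.04409472] eye side [306.67420836 211.23575275] tip top [312.87212629 206.03862424] eye top [314.03918463 206.42157938]
```

View pics/a4.png

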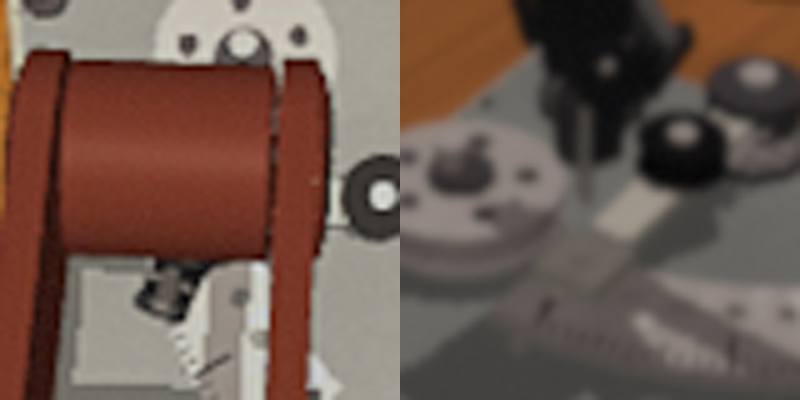

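In the side panel the tip is at crop (583,200), i.e. pixel (306.6,200), exactly where predicted, so the hand geometry is right. The top view of the eye is blocked by the arm. I'll lower toward the eye.

```bash
python3 -m crank '{"travel": [[0,0,10],[0,0,20],[0,0,28],[0,0,30],[0,0,30]], "spin": [0,0,0,0,0]}'
python3 -m crank '{"travel": [[0,0,1],[0,0,2],[0,0,2]], "spin": [0,0,0]}'
python3 -m crank '{"travel": [[0,0,1],[0,0,2],[0,0,2]], "spin": [0,0,0]}'
```

```text
t: 10.63
position: [0.5466, 0.0456, 0.0822]
eef_rot: [-2.576, -1.795, 0.005]
force: [-0.2, -0.5, -1.2]
opening: 0.013
gripper_force: 89.2
t: 10.88
position: [0.5485, 0.0453, 0.0823]
eef_rot: [2.577, 1.796, 0.001]
force: [0.4, -0.7, -1.2]
opening: 0.013
gripper_force: 89.2
t: 11.13
position: [0.5482, 0.0453, 0.0801]
eef_rot: [2.578, 1.796, 0.0]
force: [-0.2, 0.3, -1.4]
opening: 0.0131
gripper_force: 89.2
```

```bash
python3 -m crank '{"travel": [[0,0,1],[0,0,2],[0,0,2]], "spin": [0,0,0]}'
python3 -m crank '{"travel": [[0,0,1],[0,0,1]], "spin": [0,0]}'
python3 -m crank '{"travel": [[0,0,1],[0,0,1]], "spin": [0,0]}'
```

```text
t: 11.38
position: [0.5479, 0.0454, 0.0779]
eef_rot: [-2.577, -1.796, 0.001]
force: [0.1, -0.3, -1.3]
opening: 0.0131
gripper_force: 89.2
t: 11.55
position: [0.548, 0.0454, 0.0769]
eef_rot: [-2.577, -1.796, 0.0]
force: [1.2, 1.1, -1.0]
opening: 0.0132
gripper_force: 89.2
t: 11.72
position: [0.5481, 0.0454, 0.0759]
eef_rot: [-2.577, -1.796, 0.0]
force: [0.2, -0.3, -0.8]
opening: 0.0131
gripper_force: 89.2
```

```bash
python3 -m crank '{"travel": [[0,0,1],[0,0,2],[0,0,2]], "spin": [0,0,0]}'
python3 -m crank '{"travel": [[0,0,1],[0,0,2],[0,0,2]], "spin": [0,0,0]}'
python3 -c "
from h import *
o=observe();print(o['position'],o['force'],o['wrist_torque'])"
```

```text
t: 11.97
position: [0.5479, 0.0454, 0.0738]
eef_rot: [-2.577, -1.796, 0.001]
force: [-0.6, -0.1, -1.0]
opening: 0.0127
gripper_force: 89.2
t: 12.22
position: [0.548, 0.0454, 0.0718]
eef_rot: [-2.577, -1.796, 0.001]
force: [-0.8, -0.9, -1.6]
opening: 0.0129
gripper_force: 89.2
[0.54797894 0.04542583 0.07184364] [-0.77512201 -0.88738866 -1.64338455] [ 0.02043184 -0.00883744  0.03198359]
```

The tip is about 8 mm below the eye's top with no contact force, so it's in the eye. Next, the arc waypoints in tool axes.

Run:
```python
from h import *
M=yawx();o=observe();p=o["position"];piv=np.array([.5578,-.1239]);r=p[:2]-piv;a0=np.arctan2(r[1],r[0]);print(np.hypot(*r),a0-np.pi/2)
for th in(.05,.1,.15,.2,.25,.3,.35,.40,.43,.45,.47):
    q=np.array([*(piv+.17*np.array([np.cos(a0+th),np.sin(a0+th)])),p[2]]);print(th,(M.T@(q-p)*1e3).round(1),q.round(4))
```

```text
0.16961040182447523 0.05793604887142112
0.05 [-3.2 -7.9  0. ] [0.5395 0.0451 0.0718]
0.1 [ -7.2 -15.4   0. ] [0.5311 0.044  0.0718]
0.15 [-11.6 -22.7   0. ] [0.5227 0.0424 0.0718]
0.2 [-16.3 -29.8   0. ] [0.5144 0.0405 0.0718]
0.25 [-21.3 -36.6   0. ] [0.5063 0.0381 0.0718]
0.3 [-26.7 -43.2   0. ] [0.4982 0.0353 0.0718]
0.35 [-32.4 -49.5   0. ] [0.4904 0.0322 0.0718]
0.4 [-38.4 -55.5   0. ] [0.4826 0.0286 0.0718]
0.43 [-42.2 -58.9   0. ] [0.4781 0.0263 0.0718]
0.45 [-44.7 -61.2   0. ] [0.4751 0.0246 0.0718]
0.47 [-47.3 -63.3   0. ] [0.4722 0.023  0.0718]
```

```bash
python3 -m crank '{"travel": [[-1.5,-4,0],[-3.2,-7.9,0],[-5.2,-11.6,0],[-7.2,-15.4,0],[-9.4,-19,0],[-11.6,-22.7,0],[-11.6,-22.7,0]], "spin": [0,0,0,0,0,0,0]}'
python3 -c "
from h import *
o=observe();print(o['position'],o['force'],o['wrist_torque'])"
```

```text
t: 12.8
position: [0.5225, 0.0421, 0.0725]
eef_rot: [2.577, 1.796, 0.001]
force: [2.8, -0.9, -1.4]
opening: 0.0132
gripper_force: 89.3
[0.52254998 0.04210956 0.07249979] [ 2.84809515 -0.92784847 -1.43668677] [-0.17135107 -0.57988414  0.02705658]
```

The spring force of +2.8 N in x shows the arm is being carried by the pin. I'll continue to 0.40 rad.

```bash
python3 -m crank '{"travel": [[-2.3,-3.6,0],[-4.7,-7.1,0],[-7.2,-10.6,0],[-9.7,-13.9,0],[-12.4,-17.3,0],[-15.1,-20.5,0],[-17.9,-23.7,0],[-20.8,-26.8,0],[-23.8,-29.8,0],[-26.8,-32.8,0],[-26.8,-32.8,0]], "spin": [0,0,0,0,0,0,0,0,0,0,0]}'
python3 - <<'E'
from h import *
o=observe();p=o['position'];print(p,o['force'],o['wrist_torque'])
s=snapshot("side");t=snapshot("top")
a=cv2.resize(t["frame"][170:250,270:350],(400,400),interpolation=cv2.INTER_CUBIC)
b=cv2.resize(s["frame"][180:260,290:370],(400,400),interpolation=cv2.INTER_CUBIC)
cv2.imwrite("pics/a5.png",np.hstack([a,b])[:,:,::-1])
E
```

```text
t: 13.72
position: [0.4834, 0.0284, 0.0726]
eef_rot: [2.577, 1.795, 0.004]
force: [5.0, -1.8, -1.3]
opening: 0.0129
gripper_force: 89.3
[0.48340336 0.02836161 0.07262643] [ 5.02558602 -1.8223458  -1.33725509] [-0.10151818 -1.0925246  -0.01376015]
```

```bash
python3 -m crank '{"travel": [[-3.5,-3.3,0],[-7,-6.4,0],[-7,-6.4,0]], "spin": [0,0,0]}'
python3 -m crank '{"travel": [[0,0,1],[0,0,2],[0,0,2]], "spin": [0,0,0]}'
python3 -m crank '{"travel": [[0,0,1],[0,0,2],[0,0,2]], "spin": [0,0,0]}'
python3 -m crank '{"travel": [[0,0,1],[0,0,1]], "spin": [0,0]}'
```

```text
t: 14.07
position: [0.4754, 0.0241, 0.0728]
eef_rot: [2.576, 1.794, 0.005]
force: [6.1, -0.6, -1.6]
opening: 0.0129
gripper_force: 89.3
t: 14.32
position: [0.4763, 0.0247, 0.0714]
eef_rot: [2.577, 1.794, 0.007]
force: [6.0, 1.4, 0.2]
opening: 0.0128
gripper_force: 89.7
t: 14.57
position: [0.4764, 0.0248, 0.0695]
eef_rot: [2.577, 1.794, 0.007]
force: [5.3, 1.3, 1.1]
opening: 0.0131
gripper_force: 89.7
t: 14.73
position: [0.4765, 0.0248, 0.0685]
eef_rot: [2.577, 1.794, 0.008]
force: [5.8, 1.4, 1.8]
opening: 0.0129
gripper_force: 89.7
```

```bash
python3 -m crank '{"travel": [[0,0,1],[0,0,1]], "spin": [0,0]}'; python3 -m crank '{"travel": [[0,0,1],[0,0,1]], "spin": [0,0]}'
```

```text
t: 14.9
position: [0.4765, 0.0248, 0.0675]
eef_rot: [2.577, 1.794, 0.008]
force: [6.0, 0.9, 2.1]
opening: 0.0132
gripper_force: 89.7
t: 15.07
position: [0.4765, 0.0248, 0.0666]
eef_rot: [2.577, 1.794, 0.008]
force: [5.9, 1.6, 0.6]
opening: 0.013
gripper_force: 89.7
```

```bash
python3 -m crank '{"travel": [[0,0,1],[0,0,1]], "spin": [0,0]}'
```

```text
t: 15.23
position: [0.4765, 0.0248, 0.0656]
eef_rot: [2.577, 1.794, 0.008]
force: [6.2, 1.1, 1.5]
opening: 0.0133
gripper_force: 89.8
```

```bash
python3 -m crank '{"travel": [[0,0,1],[0,0,1]], "spin": [0,0]}'; python3 -m crank '{"travel": [[0,0,1],[0,0,1]], "spin": [0,0]}'
```

```text
t: 15.4
position: [0.4765, 0.0247, 0.0646]
eef_rot: [2.577, 1.794, 0.007]
force: [5.5, 0.6, 2.2]
opening: 0.0129
gripper_force: 89.9
t: 15.57
position: [0.4762, 0.0245, 0.0635]
eef_rot: [2.576, 1.795, 0.006]
force: [5.4, 0.3, 3.2]
opening: 0.0129
gripper_force: 90.2
```

```bash
python3 -m crank '{"travel": [[0,0,1],[0,0,1]], "spin": [0,0]}'
```

```text
t: 15.73
position: [0.4757, 0.0243, 0.0619]
eef_rot: [2.576, 1.795, 0.004]
force: [5.7, 0.7, 2.0]
opening: 0.013
gripper_force: 90.1
```

The tip is about 6 mm below the plate top with low force, and the taper shifted it sideways slightly, so it's in the hole. I'll push it home.

```bash
python3 -m crank '{"travel": [[0,0,1],[0,0,2],[0,0,2]], "spin": [0,0,0]}'; python3 -m crank '{"travel": [[0,0,1],[0,0,2],[0,0,2]], "spin": [0,0,0]}'
```

```text
t: 15.98
position: [0.4756, 0.0243, 0.0597]
eef_rot: [2.577, 1.795, 0.004]
force: [5.3, 0.5, 1.4]
opening: 0.0136
gripper_force: 89.9
t: 16.23
position: [0.4756, 0.0243, 0.0576]
eef_rot: [2.577, 1.795, 0.004]
force: [6.3, 0.7, 2.0]
opening: 0.013
gripper_force: 89.9
```

```bash
python3 -m crank '{"travel": [[0,0,1],[0,0,1]], "spin": [0,0]}';python3 -m crank '{"travel": [[0,0,1],[0,0,1]], "spin": [0,0]}'
```

```text
t: 16.4
position: [0.4756, 0.0242, 0.0566]
eef_rot: [2.577, 1.795, 0.004]
force: [5.7, 1.1, 1.7]
opening: 0.0131
gripper_force: 89.8
t: 16.57
position: [0.4756, 0.0242, 0.0556]
eef_rot: [2.576, 1.795, 0.004]
force: [5.4, 0.3, 1.4]
opening: 0.0133
gripper_force: 89.8
```

```bash
python3 -m crank '{"travel": [[0,0,0.7],[0,0,0.7]], "spin": [0,0]}'
```

```text
t: 16.73
position: [0.4756, 0.0242, 0.055]
eef_rot: [2.577, 1.795, 0.004]
force: [6.0, 0.8, 2.7]
opening: 0.013
gripper_force: 89.8
```

```bash
python3 -m crank '{"travel": [[0,0,0.7],[0,0,0.7]], "spin": [0,0]}'
```

```text
t: 16.9
position: [0.4757, 0.0242, 0.0549]
eef_rot: [2.577, 1.795, 0.003]
force: [4.5, 1.1, 5.5]
opening: 0.0131
gripper_force: 90.6
```

```bash
python3 -m crank '{"travel": [[0,0,0.7],[0,0,0.7]], "spin": [0,0]}'
```

```text
t: 17.07
position: [0.4757, 0.0243, 0.0548]
eef_rot: [2.577, 1.795, 0.003]
force: [2.8, 0.0, 10.5]
opening: 0.0131
gripper_force: 91.3
```

The collar is seated, with force rising to 10 N at a tip height of about 66 mm. I'll ease off, then open.

```bash
python3 -m crank '{"travel": [[0,0,-1],[0,0,-1]], "spin": [0,0]}'
python3 -m crank '{"travel": [[0,0,0],[0,0,0],[0,0,0],[0,0,0]], "spin": [0,0,0,0]}' 30
python3 -m crank '{"travel": [[0,0,-3],[0,0,-10],[0,0,-25],[0,0,-50],[0,0,-90],[0,0,-130],[0,0,-130]], "spin": [0,0,0,0,0,0,0]}' 50
```

```text
t: 17.23
position: [0.4756, 0.0242, 0.0549]
eef_rot: [2.577, 1.795, 0.004]
force: [4.9, 0.1, 4.4]
opening: 0.0129
gripper_force: 90.1
t: 17.57
position: [0.4716, 0.0244, 0.0525]
eef_rot: [-2.575, -1.794, 0.007]
force: [-0.1, 0.6, -0.6]
opening: 0.03
gripper_force: 0.0
t: 18.15
position: [0.4806, 0.0236, 0.1938]
eef_rot: [2.568, 1.79, 0.02]
force: [1.5, 0.5, 0.5]
opening: 0.0502
gripper_force: 0.0
```

Run:
```python
from h import *
goto([.40,-.25,.25],-20)
```

```text
travel [-284.4   20.   -57.1] spin -0.3 tilt z [ 0.0166 -0.0017 -0.9999]
```

Released without a jolt. I'll move the arm out of view and check the result.

```bash
python3 -m crank '{"travel": [[-284,20,-57],[-284,20,-57],[-284,20,-57],[-284,20,-57],[-284,20,-57],[-284,20,-57],[-284,20,-57],[-284,20,-57],[-284,20,-57],[-284,20,-57]], "spin": [0,0,0,0,0,0,0,0,0,0]}'
python3 - <<'E'
from h import *
s=snapshot("side");t=snapshot("top")
a=cv2.resize(t["frame"][170:250,270:350],(400,400),interpolation=cv2.INTER_CUBIC)
b=cv2.resize(s["frame"][175:255,290:370],(400,400),interpolation=cv2.INTER_CUBIC)
cv2.imwrite("pics/a6.png",np.hstack([a,b])[:,:,::-1])
for z in(.066,.092,.128):print(z,((proj(t,[.475,.0245,z])-[270,170])*5).round(),((proj(s,[.475,.0245,z])-[290,175])*5+[400,0]).round())
E
```

```text
t: 18.98
position: [0.3945, -0.2487, 0.2408]
eef_rot: [-2.578, -1.794, -0.001]
force: [-0.6, 0.1, -0.2]
opening: 0.05
gripper_force: 0.0
0.066 [259. 310.] [633. 255.]
0.092 [258. 310.] [636. 211.]
0.128 [256. 311.] [640. 149.]
```

View pics/a6.png

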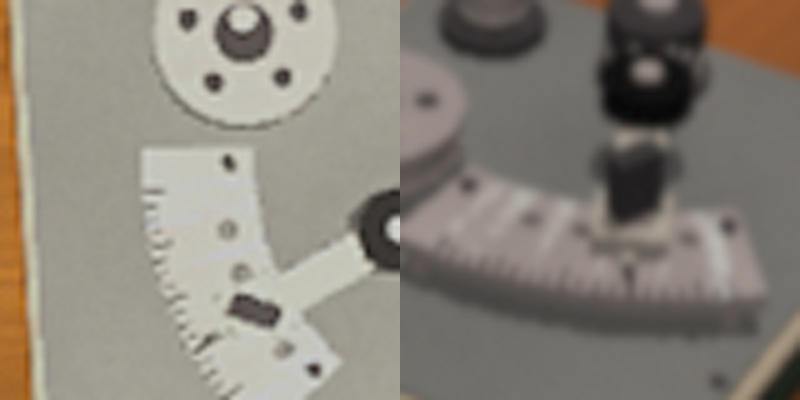

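The top panel shows the arm held at the longest graduation, with the pin at (256,310), holes 1 and 2 on one side and hole 4 on the other. The side panel shows the pin upright with its top at about (638,150), matching the 128 mm expected when fully home.

```bash
python3 -m crank '{"travel": [[0,0,0],[0,0,0],[0,0,0]], "spin": [0,0,0]}'; python3 -c "
from workcell import *
print(sign_off())"
```

```text
t: 19.33
position: [0.3951, -0.2481, 0.2407]
eef_rot: [-2.575, -1.798, 0.0]
force: [0.6, 0.2, -0.1]
opening: 0.0496
gripper_force: 0.0
the job is handed in; nothing more can be done
None
```

The job is handed in after about 19 s: the last pictures show the locking pin upright and fully home in the third hole, holding the tensioner arm back with the robot clear. `sign_off()` returned no verdict.

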